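Sort a jar and a tin into their stock boxes

ROBOT

A 7-joint arm with a two-finger parallel gripper is mounted at the origin on the work surface. World frame = base frame: x ahead of the robot, y to its left, z up, the work surface at z = 0. Lengths are in m, angles in rad, forces in N, time in s.
With the tool pointing down it reaches from about 0.35 to 0.775 m from the base axis. Payload 3.1 kg.
Tool frame: the origin (TCP) lies between the finger pads; the fingertips stand 19 mm ahead of it and the grasp point (between the pads) is the TCP (ctrl.tip_reach is the distance from the TCP to the fingertips, in m); z points along the fingers, y is the line along which they close (so a half turn about z gives the same grasp; the last joint's range is limited). The gripper opens to 85 mm and grips with 20 to 120 N. Pads are 22 mm wide; open, the fingers measure 114 mm over their backs; the gripper's body (76 mm by 85 mm) begins 54 mm behind the grasp point. The pads swing forward as they close: fully open they stand 13 mm farther back than shut.
Start: joints at [-1.279, 0.311, 0.014, 1.512, -0.004, 1.319, -0.027], TCP at [0.18, 0.52, 0.25] pointing down, gripper open.
Joint ranges: [-2.7, 2.7], [-0.3, 1.91], [-1.27, 1.3], [0.12, 2.57], [-1.44, 4.58], [0.2, 2.03], [-3.05, 3.05]. Speed limits (rad/s): [2.79, 2.79, 3.14, 3.14, 3.14, 3.14, 3.14].

INTERFACE

Orientations are given as a unit quaternion [w, x, y, z].
In Python, from rig import ctrl gives the robot as it stands.
- The arm moves only by the tool move_arm, never from a script. Its argument "steps" is a list that holds one entry, the list of rows, each a list of 5 numbers: the shift along the tool's x, y, z in mm, then the turn about the tool's z in rad, then the closure, from 0 (fully open) to 1 (shut). In form: [[[x, y, z, spin, fingers], ...]]. A call has 1 to 5 rows; each row is the pose to reach, as a shift and turn from the pose commanded when the call began, along the tool's axes at that moment; what a row does not reach only later rows make up. A row lasts 1/10 s, in which the tool goes at most 50 mm and 8.59 degrees, less where a joint would pass 70% of its speed; a pose out of reach is approached as far as the arm can. A call with a gripper value outside its range is refused whole. The fingers move at their own pace and stop on an object; "grip_force" is the grip in N (left out, the last holds). Time passes only in rows, so rows that repeat a pose let the fingers close. It gives the time, the measured TCP pose, the force, the opening and the grip force at its end, in the units of the state.
- ctrl.get_obs(): the state, without advancing time (a new reading comes with each control period).
- ctrl.read_camera(name): name is "scene" or "side" or "wrist"; returns a dict with "color" (480x640x3 uint8, blue, green, red), "K" (3x3 intrinsics, pixels), "eye" and "orientation" of the camera in the world. Camera axes: x right, y down, z forward; pixel columns grow to the right and rows downward; lengths in m; the calibration is good to about 2 mm. A picture is of the moment at which its call begins. There is no depth.
- ctrl.hand_in(): hands the job in; it is judged then, once.
Trained networks look in a picture, given as the dict that the camera call returned (one of the last four; its "shot" number tells which), for a name from the list of things; names that differ only in an ending like _2 or _b are one class to them, and where a whole thing is asked for, a point or a joint stands for the part that bears it (a point fixed in the world has none). Each returns a list of dicts, best first, with "confidence" (0 to 1); they miss things now and then, are a little off and sometimes report something else, mostly with a low value. They report only what shows in the picture. A call takes as long as a camera call. They do not tell look-alikes from the thing itself.
- ctrl.find_in(thing, picture): "rect" ([left, top, right, bottom] in pixels, round what is visible of it).
- ctrl.silhouettes(thing, picture): "region" (480x640 bool, what is visible of it) and "rect" ([left, top, right, bottom] in pixels, round what is visible of it).
- ctrl.tip_of(thing, picture): "position" ([column, row] in pixels: a listed point, or the origin of a listed thing).
The state is a dict: "time": time; "joint_positions": joint angles; "joint_velocities": joint speeds; "joint_efforts": joint torques, N m; "ee_pos": TCP position; "ee_rot": TCP orientation; "ft_force": force on the tool from outside, world axes, zero at the start; "moment": the same for the moment, N m; "opening": finger opening in m; "grasp_force": force on a finger pad.
Only numpy, scipy, OpenCV 4.12 (cv2) and the standard library are available. Lean on these libraries where they do the work, as an engineer would, in place of code of your own. Each camera call takes 0.05 s, during which the arm holds its last target. There are 200 camera calls.

TASK

Sort the last two goods on the shop counter back into stock: stand the brown glass jar with the red lid upright in the free part of the blue plastic crate with the other jars, and the tin with the yellow band upright in the free part of the cardboard carton with the other tins. Set each one down on the floor of its box and let go, without dropping it; the green jar and the blue tin are sold and are not part of this job.

Things in the scene. Friction and masses are not known exactly. Their poses are not given: they have to be found in the camera images.
- jar: Brown glass jar with a red lid and a pale paper label, standing upright: 56 mm in diameter, 85 mm tall (the lid, the top 15 mm, is 52 mm across), about 0.2 kg. Origin at the centre of its underside, z up. Stands on the counter in front of the robot among a green jar with a white lid and a blue tin of the same sizes.
- tin: Food tin of bare steel with a yellow band and yellow lid, standing upright: 54 mm in diameter, 75 mm tall, about 0.2 kg. Origin at the centre of its underside, z up. Stands near the jar; a tin like it with blue band and lid is not part of the job.
- crate: Blue plastic crate, open-topped, for jars: 260 (x) by 172 (y) by 65 mm tall, walls and floor 6 mm; fixed. Origin: centre of underside; z up. A 55 mm high cross wall parts it: the cell at -x (robot side) is full, two fixed red-lidded jars reaching 91 mm above the counter; the free part, 168 by 160 mm inside, is centred at x = +40 mm, y = 0. Left or right of the robot, turned up to 12 degrees.
- carton: Brown cardboard carton, open-topped, flaps folded down, for tins: 260 (x) by 172 (y) by 65 mm tall, walls and floor 6 mm; fixed. Origin: centre of underside; z up. A 55 mm high cross wall parts it: the cell at -x (robot side) is full, two fixed yellow-banded tins reaching 81 mm above the counter; the free part, 168 by 160 mm inside, is centred at x = +40 mm, y = 0. Left or right of the robot, turned up to 12 degrees.
Things that resemble listed ones, but are neither listed nor needed, are in the scene too. Several things look just like the jar: the one meant starts nearest to the robot's base.

How it is judged:
By the outcome, as a careful person would: the job done as asked, in the order asked, and still so for the second after the job is handed in, with the robot touching nothing.
It also fails if it takes over 58 s, if anything falls off the work surface, if the arm or the gripper's body presses on something with over 40 N, if the wrist force passes 120 N, or if a joint passes its speed limit or range.

## Working session

There is one attempt and no reset: what is moved stays moved. The work goes in short steps, Python scripts to look and compute and a tool call to move; the robot and the scene stay as the last step left them, time stands still between calls to the robot, and variables do not carry over. Pictures are saved under pics/ and viewed, at most 10 in all, crops included, and the job is handed in when it is done.

Besides the shell and the picture viewer there is one more tool, called in YAML: its name, and indented under it one key for each argument. move_arm: Moves the arm, as the interface text tells. Its arguments: {"type":"object","properties":{"steps":{"type":"array","items":{"type":"array","items":{"type":"array","items":{"type":"number"}}}},"grip_force":{"type":"number"}},"required":["steps"]}

```bash
mkdir -p pics
cat > h.py <<'E'
import numpy as np, cv2
from rig import ctrl
from scipy.spatial.transform import Rotation as R
def rot(q):
    q=np.asarray(q,float)
    return q if q.shape==(3,3) else R.from_quat([q[1],q[2],q[3],q[0]]).as_matrix()
def ray(p,px,z):
    K=np.array(p["K"]);d=rot(p["orientation"])@np.linalg.inv(K)@[px[0],px[1],1]
    e=np.array(p["eye"]);return e+d*(z-e[2])/d[2]
def proj(p,X):
    c=rot(p["orientation"]).T@(np.array(X)-p["eye"]);u=np.array(p["K"])@c;return u[:2]/u[2]
E
python3 - <<'E'
from h import *
o=ctrl.get_obs();print(o["time"],o["ee_pos"],o["ee_rot"],o["opening"],ctrl.tip_reach)
ims=[]
for n in ["scene","side"]:
    p=ctrl.read_camera(n);cv2.imwrite(f"pics/{n}0.png",p["color"]);print(n,p["eye"],p["orientation"],p["K"][0])
    for t in ["jar","tin","crate","carton"]:
        for f in ctrl.tip_of(t,p):print(t,round(f["confidence"],2),np.round(f["position"]),ray(p,f["position"],0).round(3)[:2])
        print(" rects",[(round(f["confidence"],2),np.round(f["rect"]).tolist()) for f in ctrl.find_in(t,p)])
E
```

```text
0.0 [0.17997415 0.51900531 0.24922301] [-1.37017577e-04  1.66114078e-01  9.86105844e-01 -1.16576174e-03] 0.08525247848109163 0.019
scene [1.01784326 0.73086746 1.09563098] [-0.09708703  0.27493708  0.89286595 -0.34318233] [583.828942    0.        318.0535445]
jar 0.97 [193. 214.] [ 0.71  -0.344]
jar 0.84 [186. 193.] [ 0.692 -0.429]
jar 0.63 [329. 242.] [ 0.473 -0.06 ]
jar 0.56 [310. 122.] [ 0.246 -0.494]
 rects [(0.81, [321.0, 208.0, 342.0, 246.0]), (0.69, [300.0, 94.0, 323.0, 129.0]), (0.66, [171.0, 162.0, 197.0, 191.0]), (0.62, [178.0, 185.0, 206.0, 224.0])]
tin 0.58 [272. 268.] [ 0.634 -0.071]
 rects [(0.69, [260.0, 240.0, 286.0, 276.0])]
crate 0.6 [276. 194.] [ 0.491 -0.285]
 rects [(0.88, [216.0, 137.0, 336.0, 231.0])]
carton 0.85 [397. 359.] [0.542 0.291]
 rects [(0.66, [316.0, 284.0, 477.0, 431.0])]
side [ 0.3219608  -0.90812834  0.80967993] [-0.4056164   0.91018916 -0.07780127  0.03127295] [456.98400903   0.         324.63560398]
jar 0.95 [457. 325.] [ 0.71  -0.337]
jar 0.92 [325. 251.] [ 0.463 -0.05 ]
jar 0.81 [248. 423.] [ 0.245 -0.486]
jar 0.62 [462. 358.] [ 0.687 -0.42 ]
 rects [(0.94, [444.0, 292.0, 477.0, 334.0]), (0.87, [230.0, 386.0, 262.0, 436.0]), (0.64, [315.0, 223.0, 338.0, 263.0])]
tin 0.73 [392. 250.] [ 0.637 -0.077]
 rects [(0.72, [379.0, 222.0, 403.0, 256.0])]
crate 0.74 [352. 319.] [ 0.484 -0.282]
 rects [(0.78, [282.0, 261.0, 425.0, 368.0]), (0.22, [382.0, 223.0, 402.0, 256.0])]
carton 0.63 [333. 175.] [0.547 0.292]
 rects [(0.9, [278.0, 139.0, 390.0, 200.0])]
```

View pics/scene0.png

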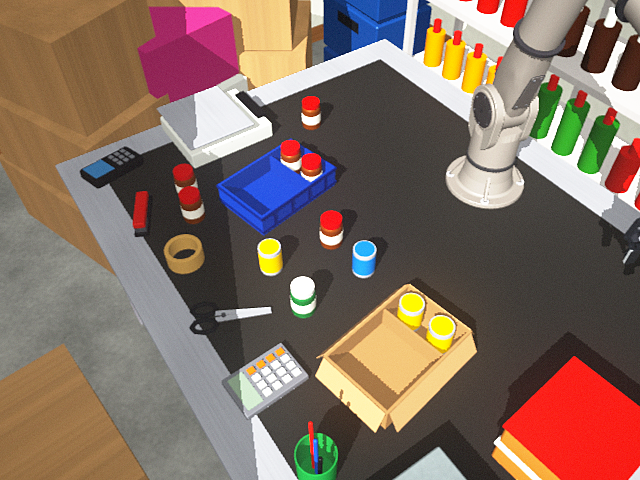

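View pics/side0.png

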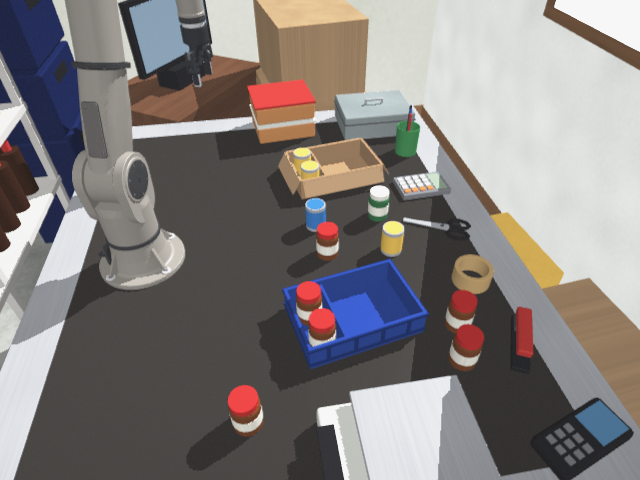

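The side view shows red-lidded look-alikes at side-pixels (327,241), (245,410), (462,310) and (467,345), plus two inside the crate. The first, at scene pixel (331,230), is nearest the base at about 0.47 m, against 0.55 m and more for the others, so it's the jar. The yellow tin is at scene (270,256). The blue tin (364,258) and green jar (303,297) are not wanted. Next I'll refine the poses by fitting silhouettes.

```bash
cat > m.py <<'E'
from h import *
from scipy.optimize import minimize
a=np.linspace(0,2*np.pi,24,endpoint=False);C=np.c_[np.cos(a),np.sin(a)]
def cyl(x,y,r,z0,z1): return np.array([[x+r*c,y+r*s,z] for z in(z0,z1) for c,s in C])
def box(h=.065): return np.array([[sx*.13,sy*.086,z] for sx in(-1,1) for sy in(-1,1) for z in(0,h)])
def place(P,v):
    t=v[2];M=np.array([[np.cos(t),-np.sin(t),0],[np.sin(t),np.cos(t),0],[0,0,1]]);return P@M.T+[v[0],v[1],0]
def mask(p,parts,v):
    m=np.zeros((480,640),np.uint8)
    for P in parts:
        q=np.array([proj(p,X) for X in place(P,v)])
        cv2.fillConvexPoly(m,cv2.convexHull((q*16).round().astype(np.int32)),1,shift=4)
    return m>0
def fit(obs,parts,v0,yaw):
    def f(w):
        v=np.array([v0[0]+w[0],v0[1]+w[1],v0[2]+(w[2]*5 if yaw else 0)])
        return -sum((mask(p,parts,v)&s).sum()/(mask(p,parts,v)|s).sum() for p,s in obs)/len(obs)
    n=3 if yaw else 2
    r=minimize(f,np.zeros(n),method="Nelder-Mead",options=dict(initial_simplex=np.vstack([np.zeros(n),np.eye(n)*.02]),maxiter=90))
    w=r.x;return np.array([v0[0]+w[0],v0[1]+w[1],v0[2]+(w[2]*5 if yaw else 0)]),-r.fun
E
cat > r.py <<'E'
from m import *
ps=[ctrl.read_camera(n) for n in("scene","side")]
jar=[cyl(0,0,.028,0,.07),cyl(0,0,.026,.07,.085)];tin=[cyl(0,0,.027,0,.075)]
S=dict(jar=(jar,[.468,-.055,0],0),tin=(tin,[.636,-.074,0],0),crate=([box()],[.488,-.283,0],1),carton=([box()],[.545,.291,0],1))
big=[p["color"].copy() for p in ps]
for n,(parts,v0,yaw) in S.items():
    obs=[]
    for p in ps:
        c=proj(p,[v0[0],v0[1],.03])
        L=[s for s in ctrl.silhouettes(n,p) if np.hypot(*(np.array(s["rect"]).reshape(2,2).mean(0)-c))<30]
        if L: obs.append((p,np.array(L[0]["region"])))
    v,q=fit(obs,parts,v0,yaw);print(n,len(obs),v.round(4),round(q,3),[fit([o],parts,v0,yaw)[0].round(4).tolist() for o in obs])
    for p,b in zip(ps,big):
        cs,_=cv2.findContours(mask(p,parts,v).astype(np.uint8),cv2.RETR_EXTERNAL,cv2.CHAIN_APPROX_NONE);cv2.drawContours(b,cs,-1,(255,0,255),1)
o=np.hstack([cv2.resize(big[0][120:440,200:490],(400,441)),cv2.resize(big[1][130:380,270:440],(400,588))[:441]])
cv2.imwrite("pics/fit.png",o)
E
python3 r.py
```

```text
jar 2 [ 0.4666 -0.0626  0.    ] 0.915 [[0.467, -0.0619, 0.0], [0.4674, -0.0601, 0.0]]
tin 1 [ 0.6318 -0.0751  0.    ] 0.941 [[0.6318, -0.0751, 0.0]]
crate 2 [ 0.4845 -0.2836  0.2032] 0.975 [[0.484, -0.2848, 0.2059], [0.4852, -0.2819, 0.2016]]
carton 2 [0.5437 0.2891 0.1724] 0.893 [[0.5549, 0.3012, 0.0518], [0.5407, 0.2904, 0.1807]]
```

View pics/fit.png

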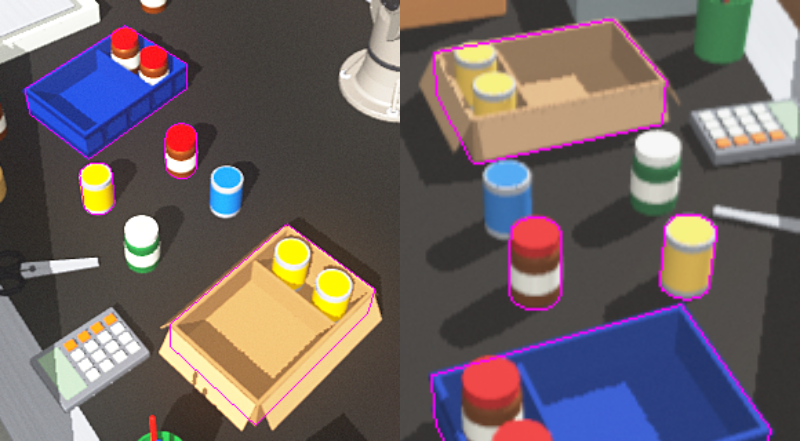

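Both fits sit right on the objects, and the close crop confirms the jar: brown glass, red lid, standing between the blue tin and the crate. The carton's yaw is about 0.17 and the crate's about 0.20. Next I'll check clearance to the neighbours and work out the first move.

```bash
cat > go.py <<'E'
from h import *
import sys
def go(x,y,z,ang=None):
    o=ctrl.get_obs();M=rot(o["ee_rot"]);d=M.T@(np.array([x,y,z])-o["ee_pos"])*1000
    ty=np.degrees(np.arctan2(M[1,1],M[0,1]))
    print("t",round(o["time"],2),"pos",np.round(o["ee_pos"],4),"tooly deg",round(ty,1),"tilt",np.round(M[2],3),"shift mm",d.round(1),"q7",round(o["joint_positions"][6],2),end=" ")
    if ang is not None: # closing axis angle; spin about tool z (down) => negative world
        w=(ty-ang+90)%180-90;print("spin",round(np.radians(w),3),end="")
    print()
if len(sys.argv)>1: go(*map(float,sys.argv[1:]))
E
python3 - <<'E'
from h import *
p=ctrl.read_camera("scene");j=np.array([.4667,-.061])
for n,px,h in(("blue",(364,247),.075),("green",(303,287),.085)):
    b=ray(p,px,h)[:2];print(n,b.round(3),"from jar",(b-j).round(3),"from tin",(b-[.632,-.075]).round(3))
from go import go
go(.4667,-.061,.16,90)
for c,yaw in(((.4845,-.2836),.203),((.5437,.2891),.172)):
    print(np.round([c[0]+.04*np.cos(yaw),c[1]+.04*np.sin(yaw)],4))
E
```

```text
blue [0.453 0.052] from jar [-0.014  0.113] from tin [-0.179  0.127]
green [0.635 0.075] from jar [0.168 0.136] from tin [0.003 0.15 ]
t 1.45 pos [0.1802 0.5197 0.2503] tooly deg 70.9 tilt [-0.  0. -1.] shift mm [-460.9 -454.8   90.3] q7 -0.03 spin -0.334
[ 0.5237 -0.2755]
[0.5831 0.2959]
```

move_arm:
  steps:
    - [[-45, -45, 0, 0.14, 0], [-80, -79, 10, 0.28, 0], [-115, -113, 20, 0.42, 0], [-150, -147, 30, 0.56, 0], [-185, -180, 40, 0.7, 0]]
  grip_force: 40

```text
time: 1.95
ee_pos: [0.2913, 0.2977, 0.2127]
ee_rot: [0.0, 0.496, 0.868, 0.001]
ft_force: [0.6, 0.5, -1.0]
opening: 0.0858
grasp_force: 0.0
```

```bash
python3 go.py .4667 -.061 .16 11
```

```text
t 1.95 pos [0.2913 0.2977 0.2127] tooly deg 30.5 tilt [ 0.001  0.001 -1.   ] shift mm [-398.1  -30.7   52.4] q7 -0.29 spin 0.34
```

move_arm:
  steps:
    - [[-49, -4, 5, 0.1, 0], [-98, -8, 10, 0.2, 0], [-147, -12, 15, 0.3, 0], [-196, -16, 20, 0.34, 0], [-244, -20, 25, 0.34, 0]]

```text
time: 2.45
ee_pos: [0.399, 0.0777, 0.188]
ee_rot: [0.0, 0.634, 0.773, 0.001]
ft_force: [0.8, 0.8, 0.1]
opening: 0.0853
grasp_force: 0.0
```

```bash
python3 go.py .4667 -.061 .16 11
```

```text
t 2.45 pos [0.399  0.0777 0.188 ] tooly deg 11.3 tilt [ 0.001  0.002 -1.   ] shift mm [-149.3   39.3   28. ] q7 0.01 spin 0.005
```

move_arm:
  steps:
    - [[-46, 12, 8, 0, 0], [-92, 24, 16, 0, 0], [-130, 34, 24, 0, 0], [-149, 39, 28, 0, 0], [-149, 39, 28, 0, 0]]

```text
time: 2.95
ee_pos: [0.4662, -0.0629, 0.1596]
ee_rot: [0.001, 0.637, 0.771, -0.001]
ft_force: [0.6, 0.4, 1.1]
opening: 0.0855
grasp_force: 0.0
```

```bash
python3 go.py .4667 -.061 .05 11
python3 - <<'E'
from m import *
p=ctrl.read_camera("wrist");im=p["color"].copy()
for v in([.4667,-.061,0],[.632,-.075,0]):
  for z in (0,.085): 
    q=np.array([proj(p,X) for X in cyl(v[0],v[1],.026,z,z)[:24]]).round().astype(np.int32);cv2.polylines(im,[q],True,(255,0,255),1)
print([np.round(f["position"]) for f in ctrl.tip_of("jar",p)])
for s in ctrl.silhouettes("jar",p):
    print(round(s["confidence"],2),s["rect"],fit([(p,np.array(s["region"]))],[cyl(0,0,.028,0,.07),cyl(0,0,.026,.07,.085)],[.4667,-.061,0],0))
cv2.imwrite("pics/w1.png",im)
E
```

```text
t 2.95 pos [ 0.4662 -0.0629  0.1596] tooly deg 10.9 tilt [-0.003 -0.    -1.   ] shift mm [  2.1   0.9 109.5] q7 0.47 spin -0.002
[array([323., 211.])]
0.59 [271.1, 172.0, 379.2, 301.5] (array([ 0.4654527 , -0.05904093,  0.        ]), np.float64(0.9711853887756007))
```

View pics/w1.png

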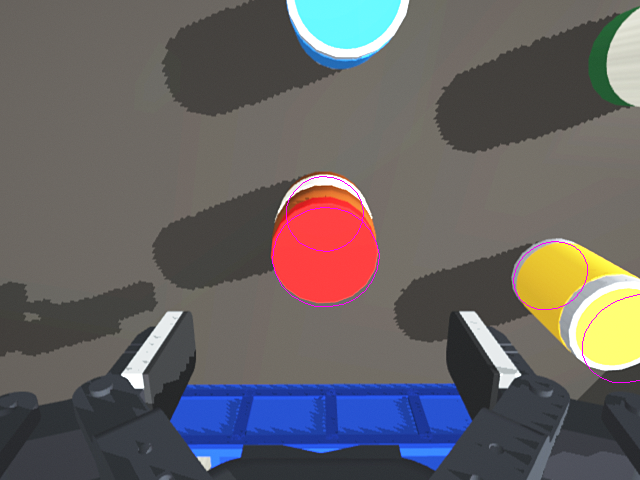

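The red jar in the wrist view fills (272–378, 172–302), which matches the estimate to about 2 mm. I'll go down to grasp height.

move_arm:
  steps:
    - [[3, 0, 30, 0, 0], [3, 0, 60, 0, 0], [3, 0, 90, 0, 0], [3, 0, 110, 0, 0], [3, 0, 110, 0, 0]]

```text
time: 3.6
ee_pos: [0.4624, -0.0535, 0.0476]
ee_rot: [-0.003, 0.633, 0.774, -0.001]
ft_force: [-0.5, -0.3, 1.0]
opening: 0.0854
grasp_force: 0.0
```

move_arm:
  steps:
    - [[0, 0, 0, 0, 0.5], [0, 0, 0, 0, 1], [0, 0, 0, 0, 1], [0, 0, 0, 0, 1], [0, 0, 0, 0, 1]]
  grip_force: 40

```text
time: 4.1
ee_pos: [0.4665, -0.0555, 0.0516]
ee_rot: [0.001, 0.634, 0.773, 0.001]
ft_force: [-1.6, 1.4, 6.9]
opening: 0.0548
grasp_force: 42.5
```

move_arm:
  steps:
    - [[0, 0, 0, 0, 1], [0, 0, 0, 0, 1], [0, 0, -10, 0, 1], [0, 0, -20, 0, 1], [0, 0, -40, 0, 1]]

```text
time: 4.6
ee_pos: [0.4639, -0.0559, 0.0898]
ee_rot: [-0.001, 0.634, 0.773, -0.001]
ft_force: [0.2, 0.1, -2.7]
opening: 0.0549
grasp_force: 43.2
```

```bash
python3 go.py .5237 -.2755 .18 11
```

```text
t 4.6 pos [ 0.4639 -0.0559  0.0898] tooly deg 11.3 tilt [ 0.    -0.003 -1.   ] shift mm [-227.    15.5  -90.3] q7 0.53 spin 0.005
```

move_arm:
  steps:
    - [[0, 0, -45, 0, 1], [-20, 2, -85, 0, 1], [-65, 5, -90, 0, 1], [-112, 8, -90, 0, 1], [-160, 11, -90, 0, 1]]

```text
time: 5.1
ee_pos: [0.508, -0.2117, 0.1812]
ee_rot: [0.001, 0.633, 0.774, 0.001]
ft_force: [1.1, -1.2, -3.0]
opening: 0.055
grasp_force: 43.7
```

```bash
python3 go.py .5237 -.2725 .18 11
```

```text
t 5.1 pos [ 0.508  -0.2117  0.1812] tooly deg 11.4 tilt [-0.     0.002 -1.   ] shift mm [-62.7   3.4   1.3] q7 0.82 spin 0.007
```

move_arm:
  steps:
    - [[-35, 2, 0, 0, 1], [-63, 3, 0, 0, 1], [-63, 3, 0, 0, 1], [-63, 3, 0, 0, 1], [-63, 3, 0, 0, 1]]

```text
time: 5.6
ee_pos: [0.5226, -0.2702, 0.1797]
ee_rot: [-0.001, 0.633, 0.774, 0.001]
ft_force: [0.4, 0.3, -3.0]
opening: 0.0549
grasp_force: 43.7
```

```bash
python3 go.py .5237 -.2725 .18 11
python3 - <<'E'
from m import *
ims=[]
for n in("scene","wrist"):
    p=ctrl.read_camera(n);im=p["color"].copy()
    for L in ([(-.044,-.08),(.124,-.08),(.124,.08),(-.044,.08)],):
        P=place(np.array([[x,y,.006] for x,y in L]),[.4845,-.2836,.203]);q=np.array([proj(p,X) for X in P]).round().astype(np.int32);cv2.polylines(im,[q],True,(0,255,255),1)
    ims.append(im)
cv2.imwrite("pics/c1.png",np.hstack([cv2.resize(ims[0][80:260,180:380],(400,360)),cv2.resize(ims[1],(400,300),interpolation=cv2.INTER_AREA)[:300].copy() if 0 else cv2.copyMakeBorder(cv2.resize(ims[1],(400,300)),0,60,0,0,0)]))
E
```

```text
t 5.6 pos [ 0.5226 -0.2702  0.1797] tooly deg 11.4 tilt [ 0.002  0.    -1.   ] shift mm [-2.5  0.6 -0.3] q7 0.92 spin 0.007
```

View pics/c1.png

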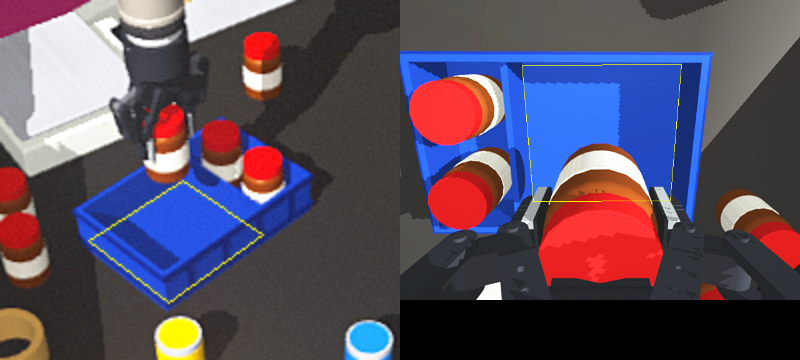

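Both pictures show the jar held upright over the free part, with fitted floor outline matching the crate. I'll lower it and feel for the floor.

move_arm:
  steps:
    - [[-3, 0, 35, 0, 1], [-3, 0, 70, 0, 1], [-3, 0, 95, 0, 1], [-3, 0, 110, 0, 1], [-3, 0, 115, 0, 1]]

```text
time: 6.2
ee_pos: [0.5225, -0.2732, 0.0632]
ee_rot: [-0.002, 0.634, 0.774, -0.0]
ft_force: [0.4, 0.0, -2.7]
opening: 0.0549
grasp_force: 43.6
```

move_arm:
  steps:
    - [[0, 0, 1, 0, 1], [0, 0, 2, 0, 1], [0, 0, 3, 0, 1], [0, 0, 4, 0, 1], [0, 0, 5, 0, 1]]

```text
time: 6.7
ee_pos: [0.5235, -0.2751, 0.0603]
ee_rot: [0.001, 0.634, 0.773, 0.0]
ft_force: [0.6, -0.3, -3.0]
opening: 0.0549
grasp_force: 43.7
```

move_arm:
  steps:
    - [[0, 0, 0.5, 0, 1], [0, 0, 1, 0, 1], [0, 0, 1.5, 0, 1], [0, 0, 2, 0, 1], [0, 0, 2, 0, 1]]

```text
time: 7.2
ee_pos: [0.5231, -0.2749, 0.0577]
ee_rot: [0.0, 0.634, 0.773, -0.0]
ft_force: [-0.7, -0.3, -1.4]
opening: 0.0548
grasp_force: 43.7
```

move_arm:
  steps:
    - [[0, 0, 0.5, 0, 1], [0, 0, 1, 0, 1], [0, 0, 1, 0, 1]]

```text
time: 7.5
ee_pos: [0.5231, -0.275, 0.0577]
ee_rot: [0.0, 0.634, 0.773, 0.0]
ft_force: [-2.5, 0.9, 4.5]
opening: 0.0551
grasp_force: 44.4
```

Contact: the force changed from −3 N to +4.5 N. I'll let go now.

move_arm:
  steps:
    - [[0, 0, 0, 0, 0.3], [0, 0, 0, 0, 0], [0, 0, 0, 0, 0], [0, 0, 0, 0, 0], [0, 0, 0, 0, 0]]

```text
time: 8.0
ee_pos: [0.5231, -0.2749, 0.0566]
ee_rot: [0.0, 0.634, 0.773, -0.0]
ft_force: [0.1, -0.4, 0.3]
opening: 0.0856
grasp_force: 0.0
```

move_arm:
  steps:
    - [[0, 0, -15, 0, 0], [0, 0, -40, 0, 0], [0, 0, -80, 0, 0], [0, 0, -110, 0, 0], [0, 0, -130, 0, 0]]

```text
time: 8.5
ee_pos: [0.524, -0.2761, 0.1909]
ee_rot: [0.003, 0.634, 0.773, 0.001]
ft_force: [1.1, -0.2, 0.1]
opening: 0.0854
grasp_force: 0.0
```

```bash
python3 go.py .632 -.075 .16 10
python3 - <<'E'
from m import *
p=ctrl.read_camera("scene");q=ctrl.read_camera("side")
jar=[cyl(0,0,.028,0.006,.076),cyl(0,0,.026,.076,.091)]
for pp in(p,q):
  for s in ctrl.silhouettes("tin",pp): 
    r=np.array(s["rect"]);
    if np.hypot(*(r.reshape(2,2).mean(0)-proj(pp,[.632,-.075,.037])))<25: print("tin",fit([(pp,np.array(s["region"]))],[cyl(0,0,.027,0,.075)],[.632,-.075,0],0))
cv2.imwrite("pics/p1.png",np.hstack([cv2.resize(p["color"][80:260,180:380],(400,360)),cv2.resize(q["color"][200:380,260:460],(400,360))]))
E
```

```text
t 8.5 pos [ 0.524  -0.2761  0.1909] tooly deg 11.3 tilt [-0.003  0.004 -1.   ] shift mm [176.3 145.1  30.9] q7 0.92 spin 0.022
tin (array([ 0.63196966, -0.07499814,  0.        ]), np.float64(0.9076549210206561))
tin (array([ 0.62917312, -0.0797217 ,  0.        ]), np.float64(0.4050464807436919))
```

View pics/p1.png

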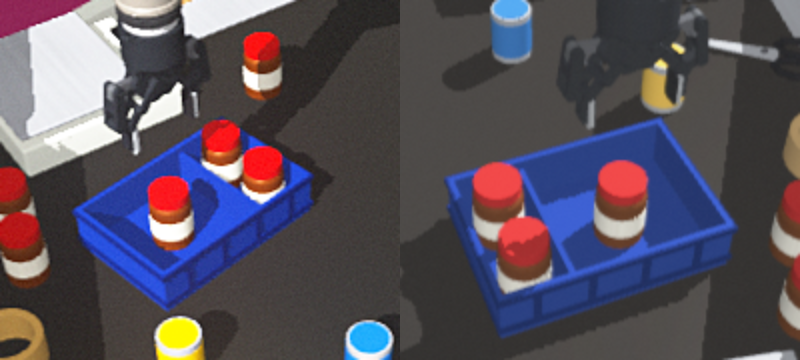

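The jar stands upright in the crate's free part, at (170,215) in the left crop. On to the tin.

move_arm:
  steps:
    - [[36, 30, 0, 0, 0], [73, 60, 5, 0, 0], [110, 91, 15, 0, 0], [146, 120, 25, 0, 0], [176, 145, 31, 0, 0]]

```text
time: 9.2
ee_pos: [0.6303, -0.0698, 0.1528]
ee_rot: [-0.002, 0.633, 0.774, -0.001]
ft_force: [-0.2, 0.8, -1.2]
opening: 0.0857
grasp_force: 0.0
```

move_arm:
  steps:
    - [[0, 0, 0, 0, 0], [0, 0, 0, 0, 0]]

```text
time: 9.4
ee_pos: [0.63, -0.072, 0.1534]
ee_rot: [-0.002, 0.633, 0.774, -0.001]
ft_force: [1.1, -1.2, -0.7]
opening: 0.0854
grasp_force: 0.0
```

```bash
python3 go.py .632 -.075 .045 10
python3 - <<'E'
from m import *
p=ctrl.read_camera("wrist")
for s in ctrl.silhouettes("tin",p):
    print(round(s["confidence"],2),s["rect"],fit([(p,np.array(s["region"]))],[cyl(0,0,.027,0,.075)],[.632,-.075,0],0))
E
```

```text
t 9.4 pos [ 0.63   -0.072   0.1534] tooly deg 11.5 tilt [ 0.001 -0.004 -1.   ] shift mm [ -3.4   1.8 108.4] q7 0.57 spin 0.026
0.93 [270.9, 183.6, 379.9, 310.0] (array([ 0.63039442, -0.0732124 ,  0.        ]), np.float64(0.9669260700389105))
```

move_arm:
  steps:
    - [[-2, 1, 30, 0, 0], [-2, 1, 60, 0, 0], [-2, 1, 90, 0, 0], [-2, 1, 108, 0, 0], [-2, 1, 108, 0, 0]]

```text
time: 10.0
ee_pos: [0.6287, -0.0776, 0.0447]
ee_rot: [-0.003, 0.636, 0.772, -0.002]
ft_force: [-0.6, 0.7, 0.2]
opening: 0.0856
grasp_force: 0.0
```

move_arm:
  steps:
    - [[0, 0, 0, 0, 0.5], [0, 0, 0, 0, 1], [0, 0, 0, 0, 1], [0, 0, 0, 0, 1], [0, 0, 0, 0, 1]]

```text
time: 10.5
ee_pos: [0.6335, -0.0768, 0.0499]
ee_rot: [0.002, 0.634, 0.773, 0.001]
ft_force: [0.0, -1.3, 5.8]
opening: 0.0529
grasp_force: 42.8
```

move_arm:
  steps:
    - [[0, 0, 0, 0, 1], [0, 0, -20, 0, 1], [0, 0, -50, 0, 1], [0, 0, -95, 0, 1], [0, 0, -140, 0, 1]]

```text
time: 11.0
ee_pos: [0.6312, -0.0749, 0.188]
ee_rot: [-0.001, 0.634, 0.773, -0.001]
ft_force: [0.5, -0.0, -1.7]
opening: 0.0533
grasp_force: 42.7
```

```bash
python3 go.py .583 .296 .19 10
```

```text
t 11.0 pos [ 0.6312 -0.0749  0.188 ] tooly deg 11.3 tilt [ 0.001 -0.003 -1.   ] shift mm [373.2  25.5  -1.6] q7 0.55 spin 0.023
```

move_arm:
  steps:
    - [[45, 3, -5, 0, 1], [90, 6, -5, 0, 1], [138, 9, -5, 0, 1], [186, 12, -5, 0, 1], [234, 16, -5, 0, 1]]

```text
time: 11.5
ee_pos: [0.6009, 0.1591, 0.1924]
ee_rot: [-0.001, 0.634, 0.773, -0.0]
ft_force: [1.2, 0.7, -2.0]
opening: 0.0532
grasp_force: 42.8
```

```bash
python3 go.py .583 .296 .19 10
```

```text
t 11.5 pos [0.6009 0.1591 0.1924] tooly deg 11.3 tilt [ 0.001 -0.001 -1.   ] shift mm [137.8   9.3   2.5] q7 0.16 spin 0.023
```

move_arm:
  steps:
    - [[45, 3, 2, 0, 1], [90, 6, 2, 0, 1], [125, 9, 2, 0, 1], [138, 9, 2, 0, 1], [138, 9, 2, 0, 1]]

```text
time: 12.0
ee_pos: [0.582, 0.2978, 0.1896]
ee_rot: [-0.001, 0.632, 0.775, -0.0]
ft_force: [-0.7, -0.0, -1.9]
opening: 0.0528
grasp_force: 42.8
```

move_arm:
  steps:
    - [[0, 0, 0, 0, 1], [0, 0, 0, 0, 1]]

```text
time: 12.2
ee_pos: [0.5849, 0.2902, 0.1909]
ee_rot: [0.001, 0.636, 0.772, -0.001]
ft_force: [-0.5, -0.2, -1.7]
opening: 0.0531
grasp_force: 42.8
```

```bash
python3 go.py .583 .296 .19 10
python3 - <<'E'
from m import *
ims=[]
for n in("scene","wrist"):
    p=ctrl.read_camera(n);im=p["color"].copy()
    P=place(np.array([[x,y,.006] for x,y in [(-.044,-.08),(.124,-.08),(.124,.08),(-.044,.08)]]),[.5437,.2891,.172]);q=np.array([proj(p,X) for X in P]).round().astype(np.int32);cv2.polylines(im,[q],True,(255,0,255),1)
    ims.append(im)
cv2.imwrite("pics/c2.png",np.hstack([cv2.resize(ims[0][240:440,290:490],(360,360)),cv2.resize(ims[1],(440,330))[:330] if 0 else cv2.copyMakeBorder(cv2.resize(ims[1],(440,330)),0,30,0,0,0)]))
E
```

```text
t 12.2 pos [0.5849 0.2902 0.1909] tooly deg 11.0 tilt [-0.002  0.    -1.   ] shift mm [ 6.1 -0.8  0.9] q7 -0.05 spin 0.018
```

View pics/c2.png

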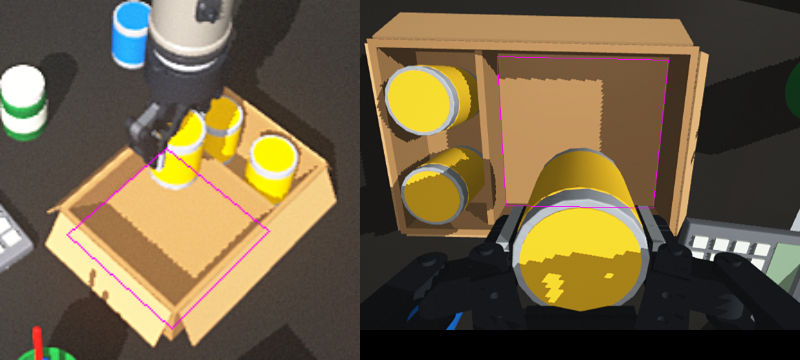

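The tin is held over the free part, and the floor outline fits in both views. I'll lower it.

move_arm:
  steps:
    - [[3, 0, 35, 0, 1], [3, 0, 70, 0, 1], [3, 0, 100, 0, 1], [3, 0, 120, 0, 1], [3, 0, 126, 0, 1]]

```text
time: 12.8
ee_pos: [0.5816, 0.2948, 0.0618]
ee_rot: [-0.001, 0.635, 0.773, -0.003]
ft_force: [-1.4, -0.6, -2.9]
opening: 0.0531
grasp_force: 42.8
```

move_arm:
  steps:
    - [[0, 0, 1, 0, 1], [0, 0, 2, 0, 1], [0, 0, 3, 0, 1], [0, 0, 4, 0, 1], [0, 0, 4, 0, 1]]

```text
time: 13.3
ee_pos: [0.5836, 0.2972, 0.0614]
ee_rot: [0.0, 0.634, 0.773, 0.001]
ft_force: [-0.2, 0.3, -2.6]
opening: 0.0528
grasp_force: 42.8
```

move_arm:
  steps:
    - [[0, 0, 0.5, 0, 1], [0, 0, 1, 0, 1], [0, 0, 1.5, 0, 1], [0, 0, 2, 0, 1], [0, 0, 2, 0, 1]]

```text
time: 13.8
ee_pos: [0.5832, 0.2969, 0.0586]
ee_rot: [-0.0, 0.634, 0.773, -0.0]
ft_force: [-1.0, 0.9, -2.2]
opening: 0.0529
grasp_force: 42.8
```

move_arm:
  steps:
    - [[0, 0, 0.5, 0, 1], [0, 0, 1, 0, 1], [0, 0, 1.5, 0, 1], [0, 0, 1.5, 0, 1]]

```text
time: 14.2
ee_pos: [0.5832, 0.2969, 0.0571]
ee_rot: [-0.0, 0.634, 0.773, -0.0]
ft_force: [0.1, 0.2, -1.4]
opening: 0.0532
grasp_force: 42.8
```

move_arm:
  steps:
    - [[0, 0, 0.5, 0, 1], [0, 0, 1, 0, 1], [0, 0, 1.5, 0, 1], [0, 0, 1.5, 0, 1]]

```text
time: 14.6
ee_pos: [0.5833, 0.297, 0.056]
ee_rot: [-0.0, 0.634, 0.773, 0.0]
ft_force: [-0.5, -0.2, -0.3]
opening: 0.0534
grasp_force: 43.0
```

move_arm:
  steps:
    - [[0, 0, 0.5, 0, 1], [0, 0, 1, 0, 1], [0, 0, 1, 0, 1]]

```text
time: 14.9
ee_pos: [0.5833, 0.297, 0.056]
ee_rot: [-0.0, 0.634, 0.773, 0.0]
ft_force: [-3.4, -0.6, 4.7]
opening: 0.0528
grasp_force: 43.3
```

Floor contact. I'll release it and back off.

move_arm:
  steps:
    - [[0, 0, 0, 0, 0.3], [0, 0, 0, 0, 0], [0, 0, 0, 0, 0], [0, 0, 0, 0, 0], [0, 0, 0, 0, 0]]

```text
time: 15.4
ee_pos: [0.5833, 0.297, 0.0546]
ee_rot: [0.0, 0.634, 0.773, 0.0]
ft_force: [-0.9, 0.5, -0.2]
opening: 0.0854
grasp_force: 0.0
```

move_arm:
  steps:
    - [[0, 0, -15, 0, 0], [0, 0, -40, 0, 0], [0, 0, -80, 0, 0], [0, 0, -125, 0, 0], [0, 0, -150, 0, 0]]

```text
time: 15.9
ee_pos: [0.5852, 0.2971, 0.2106]
ee_rot: [0.002, 0.634, 0.773, 0.003]
ft_force: [1.3, 0.7, 0.0]
opening: 0.0857
grasp_force: 0.0
```

Run:
```python
from h import *
p=ctrl.read_camera("scene");q=ctrl.read_camera("side")
cv2.imwrite("pics/end.png",np.hstack([p["color"][80:440,160:500],cv2.resize(q["color"][120:380,260:480],(305,360))]))
```

```text
(no output)
```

View pics/end.png

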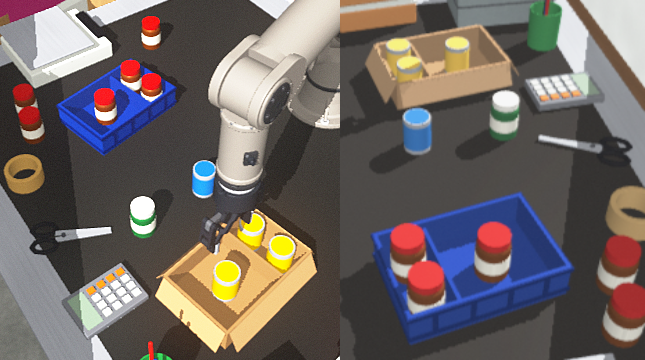

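The jar is upright in the crate at (105,105) and the tin is upright in the carton at (227,280). The green jar and blue tin haven't been moved, and the gripper is clear of everything.

```bash
python3 -c "
from rig import ctrl
print(ctrl.hand_in())"
```

```text
the job is handed in; nothing more can be done
None
```

The jar is upright on the floor of the blue crate's free part and the tin is upright on the floor of the carton's free part; both were released without dropping, jar first, and the job was handed in after about 16 s of robot time.

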